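# Put the bar things back on their own station mats

### The arm

A 7-joint arm with a two-finger parallel gripper is mounted at the origin on a cart in front of the work surface, level with it; the furniture and walls round the work are solid. World frame = base frame: x ahead of the robot, y to its left, z up, the work surface at z = 0. Lengths are in m, angles in rad, forces in N, time in s.
With the tool pointing down it reaches from about 0.4 to 0.85 m from the base axis. Payload 10.4 kg.
Tool frame: the origin (TCP) lies on the front face of the gripper's body, between the roots of the fingers; the fingertips stand 73 mm ahead of it and the grasp point (between the pads) lies 54 mm ahead of it; x points along the fingers, y is the direction in which the jaws open and shut, and the axes are right-handed (so a half turn about x gives the same grasp; the last joint's range is limited). The gripper opens to 85 mm and grips with 20 to 120 N. Pads are 22 mm wide; open, the fingers measure 114 mm over their backs; the gripper's body (76 mm by 85 mm) begins 54 mm behind the grasp point. The pads swing forward as they close: fully open they stand 13 mm farther back than shut.
Start: joints at [-1.258, 0.332, -0.065, 1.46, 0.022, 1.35, -0.088], TCP at [0.206, 0.59, 0.304] pointing down, gripper open.
Joint ranges: [-2.6, 2.6], [-0.5, 2.12], [-1.47, 1.34], [0.16, 2.42], [-1.27, 4.41], [0.06, 2.06], [-2.6, 2.6]. Speed limits (rad/s): [2.22, 2.22, 2.79, 2.79, 3.14, 3.14, 3.14].

### API

Orientations are given as a unit quaternion [x, y, z, w].
In Python, from workcell import manip gives the robot as it stands. The module is installed in compiled form; this text tells all that it offers.
- The arm moves only by the tool arm_command, never from a script. Its argument "moves" is a list that holds one entry, the list of rows, each a list of 5 numbers: the closure, from 0 (fully open) to 1 (shut), then the shift along the tool's x, y, z in units of 25 mm (1.0 is 25 mm), then the turn about the tool's x in degrees. A call has 1 to 12 rows; each row shifts and turns the commanded pose from where the row before left it, along the tool's axes as they then stand; what a row does not reach is not made up. A row lasts 1/12 s, in which the tool goes at most 41.7 mm and 7.16 degrees, less where a joint would pass 70% of its speed; a pose out of reach is approached as far as the arm can. A call is refused whole if a number of a shift passes 1 or a number of a turn 7.16, either way. A call with a gripper value outside its range is refused whole. The fingers move at their own pace and stop on an object; "force" is the grip in N (left out, the last holds). Time passes only in rows, so rows that do not move let the fingers close. It gives the time, the measured TCP pose, the force and the opening at its end, in the units of the state.
- manip.get_obs(): the state, without advancing time (a new reading comes with each control period).
- manip.camera(name): name is "scene" or "top"; returns the picture (400x640x3 uint8, red, green, blue); there is no depth.
- manip.camera_info(name): a dict with "vfov" (degrees; the focal length in pixels is half the picture's height over the tangent of half this angle, whatever the lens; pixels are square), "cx", "cy" (the principal point, pixels), "dist_coeffs" ([k1, k2, p1, p2, k3] as OpenCV has them; the pictures are not rectified), "pose" (4x4, takes a point from camera to world coordinates). Camera axes: x right, y down, z forward; pixel columns grow to the right and rows downward; lengths in m; the calibration is good to about 2 mm. A picture is of the moment at which its call begins. camera_info takes no time and is no camera call.
- manip.hand_in(): hands the job in, once; it reports no verdict.
Trained networks look in the newest picture that a camera, given by its name, has taken for a name from the list of things; names that differ only in an ending like _2 or _b are one class to them, and where a whole thing is asked for, a point or a joint stands for the part that bears it (a point fixed in the world has none). Each returns a list of dicts, best first, with "confidence" (0 to 1); they miss things now and then, are a little off and sometimes report something else, mostly with a low value. They report only what shows in the picture. A call takes as long as a camera call.
- manip.regions_of(query, camera): "mask" (400x640 bool, what is visible of it) and "rect" ([left, top, right, bottom] in pixels, round what is visible of it).
- manip.pinpoint(query, camera): "pixel" ([row, column] in pixels: a listed point, or the origin of a listed thing).
The state is a dict: "clock": time; "joint_pos": joint angles; "joint_velocities": joint speeds; "tau": joint torques, N m; "position": TCP position; "ee_rot": TCP orientation; "ft_force": force on the tool from outside, world axes, zero at the start; "torque": the same for the moment, N m; "grip_width": opening from 0.0 (shut) to 1.0 (fully open).
Only numpy, scipy, OpenCV 4.12 (cv2) and the standard library are available. Lean on these libraries where they do the work, as an engineer would, in place of code of your own. Each camera call takes 0.05 s, during which the arm holds its last target.

### The job

The four things on the coloured station mats have been put back on one another's mats. Put each upright in the middle of its own mat: the pepper mill on green, the steel jigger on black, the white beaker on blue and the wooden bung (narrow end down) on yellow. Every mat is taken, so park a thing on the empty drip tray or a bare bit of counter while you change them round, and do not let any of the four fall over on the way.

Things in the scene. Friction and masses are not known exactly. Their poses are not given: they have to be found in the camera images.
- pepper_mill: turned brown wooden pepper mill, 112 mm tall, 52 mm across at the foot; to the fingers solid without the waist, narrowing evenly to 45 mm at 78 mm height, then to 24 mm at the top; 0.17 kg. Origin: centre of its underside, z up its axis. All four things start upright near the middle of a mat. (Another mill and bung far right at the back, off the mats, are not part of the job.)
- jigger: shiny steel double measuring cup of hourglass shape, 76 mm tall, 43 mm across; to the fingers it is solid without the waist, narrowing evenly from 43 mm at the foot to 38 mm at the top. 0.08 kg. Origin: centre of its underside; z up along its axis.
- beaker: small white-grey round open beaker, 69 mm tall, tapering from 59 mm across the rim to about 47 mm at the foot; 0.11 kg. Origin: centre of its underside; z up along its axis.
- bung: short brown wooden keg bung, a tapered plug standing on its narrow end, 38 mm tall, 41 mm across the top, 33 mm at the foot; 0.035 kg. Origin: centre of its underside; z up along its axis.
- green_mat: station mat: plain green round rubber disc with a thin white ring line near its edge, lying fixed on the counter; 100 mm across, 8 mm thick. Origin: centre of its underside on the counter (z = 0), z up; its top is 8 mm higher.
- black_mat: station mat: plain black round rubber disc with a thin white ring line near its edge, lying fixed on the counter; 100 mm across, 8 mm thick. Origin: centre of its underside on the counter (z = 0), z up; its top is 8 mm higher.
- blue_mat: station mat: plain blue round rubber disc with a thin white ring line near its edge, lying fixed on the counter; 100 mm across, 8 mm thick. Origin: centre of its underside on the counter (z = 0), z up; its top is 8 mm higher.
- yellow_mat: station mat: plain yellow round rubber disc with a thin white ring line near its edge, lying fixed on the counter; 100 mm across, 8 mm thick. Origin: centre of its underside on the counter (z = 0), z up; its top is 8 mm higher.
- drip_tray: empty flat steel drip tray with a slotted grid, 263 mm by 133 mm, 24 mm high, its length pointing roughly away from the robot, fixed on the counter; a thing can be parked upright on its middle, where it rests 19 mm above the counter. Origin: centre of its underside; its own y is its length, z up.

How it is judged:
By the outcome, as a careful person would: the job done as asked, in the order asked, and still so for the second after the job is handed in, with the robot touching nothing.
It also fails if it takes over 131 s, if anything falls off the work surface, if the arm or the gripper's body presses on something with over 40 N, if the wrist force passes 120 N, or if a joint passes its speed limit or range.

## Working session

There is one attempt and no reset: what is moved stays moved. The work goes in short steps, Python scripts to look and compute and a tool call to move; the robot and the scene stay as the last step left them, time stands still between calls to the robot, and variables do not carry over. Pictures are saved under pics/ and viewed, and the job is handed in when it is done.

Besides the shell and the picture viewer there is one more tool, called after ">>>" by a JSON object that holds its "name" and its "arguments". arm_command: Moves the arm, as the interface text tells. Its arguments: {"type":"object","properties":{"moves":{"type":"array","items":{"type":"array","items":{"type":"array","items":{"type":"number"}}}},"force":{"type":"number"}},"required":["moves"]}

```bash
mkdir -p pics
python3 - <<'E'
from workcell import manip
import cv2
o=manip.get_obs(); print(o)
for c in("scene","top"):
    im=manip.camera(c); cv2.imwrite(f"pics/{c}0.png",im[:,:,::-1]); print(c,manip.camera_info(c))
E
```

```text
{'clock': 0.0, 'joint_pos': array([-1.25759361,  0.33289811, -0.06473204,  1.46094955,  0.02159676,
        1.34986453, -0.08848664]), 'joint_velocities': array([-7.26060409e-04,  1.33538489e-04,  5.84889676e-05,  1.19077745e-03,
        3.81691370e-04,  3.17156999e-03,  1.67998286e-03]), 'tau': array([ 7.39481729e-04, -6.25468683e+01,  4.97004215e-02, -3.91589391e+01,
        1.62831426e-02,  1.02621212e-02, -1.71184905e-05]), 'position': array([0.20584868, 0.58984677, 0.3030956 ]), 'ee_rot': array([ 0.11764571,  0.69723317, -0.11864385,  0.69710045]), 'ft_force': array([-0.8304586 , -0.00113412, -0.42347727]), 'torque': array([-0.00279411,  0.01310804, -0.00030907]), 'grip_width': 0.9965124395315765}
scene {'vfov': 48.45378102196403, 'cx': 320.1281236584925, 'cy': 198.08574939233276, 'dist_coeffs': array([-0.06437866,  0.        ,  0.        ,  0.        ,  0.        ]), 'pose': array([[-0.4507822 , -0.39305699,  0.80143722, -0.571488  ],
       [-0.8926054 ,  0.20567208, -0.40119148,  0.45175383],
       [-0.00714215, -0.89621716, -0.4435581 ,  0.62048335],
       [ 0.        ,  0.        ,  0.        ,  1.        ]])}
top {'vfov': 43.07874773344894, 'cx': 312.60581414209105, 'cy': 199.69154330855363, 'dist_coeffs': array([-0.01986943,  0.        ,  0.        ,  0.        ,  0.        ]), 'pose': array([[-0.01987295, -0.98565049,  0.16762512,  0.24890089],
       [-0.99970966,  0.02187471,  0.01010373, -0.07929439],
       [-0.01362549, -0.16737566, -0.98579903,  1.40551619],
       [ 0.        ,  0.        ,  0.        ,  1.        ]])}
```

View pics/scene0.png

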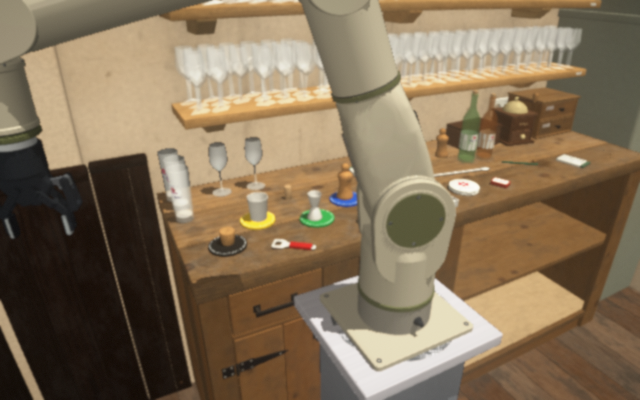

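View pics/top0.png

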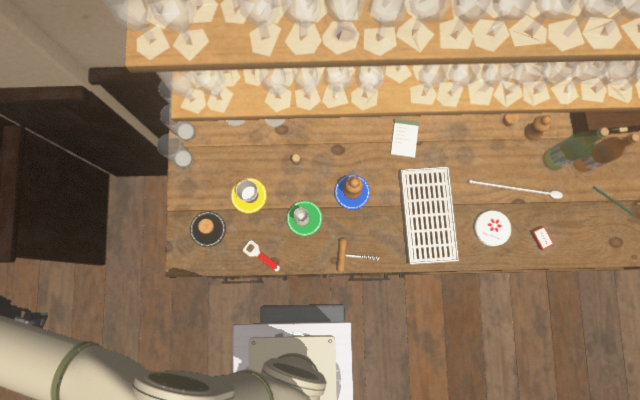

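```bash
cat > h.py <<'E'
from workcell import manip
import cv2, numpy as np
from scipy.spatial.transform import Rotation as R
def K(c):
    i=manip.camera_info(c); f=200/np.tan(np.radians(i["vfov"]/2))
    return np.array([[f,0,i["cx"]],[0,f,i["cy"]],[0,0,1]]),np.array(i["dist_coeffs"]),np.array(i["pose"])
def onplane(c,uv,z):
    k,d,P=K(c); p=cv2.undistortPoints(np.array(uv,float).reshape(-1,1,2),k,d)[:,0]
    r=np.c_[p,np.ones(len(p))]@P[:3,:3].T
    t=(z-P[2,3])/r[:,2]; return P[:3,3]+r*t[:,None]
def proj(c,X):
    k,d,P=K(c); W=np.linalg.inv(P); X=np.atleast_2d(np.array(X,float))
    return cv2.projectPoints(X,cv2.Rodrigues(W[:3,:3])[0],W[:3,3],k,d)[0][:,0]
PROF={"pepper_mill":[(0,.026),(.078,.0225),(.112,.012)],"jigger":[(0,.0215),(.076,.019)],"beaker":[(0,.0235),(.069,.0295)],"bung":[(0,.0165),(.038,.0205)]}
A=np.linspace(0,2*np.pi,40,endpoint=False)
def hullmask(c,name,x,y,z):
    pts=np.concatenate([np.c_[x+r*np.cos(A),y+r*np.sin(A),0*A+z+h] for h,r in PROF[name]])
    S=8
    h=cv2.convexHull(proj(c,pts).astype(np.float32))
    m=np.zeros((400,640),np.uint8); cv2.fillConvexPoly(m,np.round(h*16).astype(np.int32),255,cv2.LINE_AA,4)
    return m/255., h[:,0]
def fit(c,name,mask,xy,z):
    # match silhouette rect/centroid: area centroid of hull vs mask hull
    from scipy.optimize import minimize
    cs,_=cv2.findContours(mask.astype(np.uint8),0,1)
    m=mask.astype(float)
    def cost(p): return np.abs(hullmask(c,name,p[0],p[1],z)[0]-m).sum()
    r=minimize(cost,xy,method="Nelder-Mead",options=dict(initial_simplex=[xy,np.add(xy,[.01,0]),np.add(xy,[0,.01])],xatol=2e-4))
    return r.x,r.fun/m.sum()
E
python3 - <<'E'
from h import *
for c in("top","scene"):
    manip.camera(c)
    for n in ["green_mat","black_mat","blue_mat","yellow_mat","drip_tray","pepper_mill","jigger","beaker","bung"]:
        rs=manip.regions_of(n,c); pp=manip.pinpoint(n,c)
        print(c,n)
        z=0.008
        for r in rs[:2]:
            m=r["mask"]; print("  R",round(r["confidence"],2),np.round(r["rect"]),m.sum(),end=" ")
            if "mat" in n:
                cs,_=cv2.findContours(m.astype(np.uint8),0,1); h=cv2.convexHull(np.concatenate(cs))
                w=onplane(c,h[:,0],z)[:,:2].astype(np.float32)
                print(np.round(cv2.minEnclosingCircle(w)[0],4),cv2.minEnclosingCircle(w)[1], cv2.fitEllipse(w)[0])
            elif n in PROF:
                ys,xs=np.nonzero(m); x0=onplane(c,[[xs.mean(),ys.mean()]],z+PROF[n][-1][0]/2)[0,:2]
                print(x0.round(4),fit(c,n,m,x0,z))
            else:
                cs,_=cv2.findContours(m.astype(np.uint8),0,1);w=onplane(c,np.concatenate(cs)[:,0],0.024)[:,:2].astype(np.float32)
                print(cv2.minAreaRect(w))
        for p in pp[:2]:
            print("  P",round(p["confidence"],2),np.round(p["pixel"],1),onplane(c,[p["pixel"][::-1]],0 if "mat" in n or "tray" in n else z)[0,:2].round(4))
E
```

```text
top green_mat
  R 0.88 [291. 201. 323. 236.] 757 [ 0.4359 -0.0396] 0.050065282732248306 (0.4361688196659088, -0.03978486731648445)
  P 0.66 [221.3 304.7] [ 0.4272 -0.0416]
top black_mat
  R 0.84 [191. 212. 224. 245.] 765 [0.4131 0.2291] 0.04995204508304596 (0.41330692172050476, 0.2288459688425064)
  P 0.77 [231.7 210.3] [0.4035 0.2227]
  P 0.39 [219.3 425.9] [ 0.4254 -0.3798]
top blue_mat
  R 0.65 [334. 173. 369. 212.] 630 [ 0.5056 -0.1743] 0.05070240795612335 (0.5059177875518799, -0.17503714561462402)
  P 0.74 [188.1 352.6] [ 0.5186 -0.1784]
top yellow_mat
  R 0.92 [233. 177. 266. 210.] 527 [0.5036 0.1148] 0.04991370812058449 (0.503538966178894, 0.11439438164234161)
  P 0.72 [195.8 248.7] [0.503  0.1153]
top drip_tray
  R 0.78 [402. 168. 461. 266.] 4748 ((0.43748438358306885, -0.38290321826934814), (0.2661818265914917, 0.1396932154893875), 3.1703059673309326)
  P 0.57 [215.8 427.9] [ 0.4351 -0.3859]
top pepper_mill
  R 0.78 [345. 176. 361. 197.] 328 [ 0.5077 -0.1735] (array([ 0.51128194, -0.17460645]), np.float64(0.18658536585365854))
  P 0.61 [188.4 354.1] [ 0.5161 -0.182 ]
  P 0.5
[... 1473 characters left out ...]
03125)
scene pepper_mill
  R 0.95 [337. 162. 354. 202.] 439 [ 0.4911 -0.1643] (array([ 0.51308522, -0.17814858]), np.float64(0.36726964134173024))
  P 0.71 [195.8 345.4] [ 0.5128 -0.1798]
scene jigger
  R 0.89 [309. 191. 322. 221.] 347 [ 0.4277 -0.0308] (array([ 0.43171431, -0.0323388 ]), np.float64(0.37049217381477084))
  P 0.69 [216.5 314.2] [ 0.4368 -0.0335]
scene beaker
  R 0.84 [248. 194. 270. 224.] 525 [0.5084 0.109 ] (array([0.50703178, 0.10955106]), np.float64(0.1373968253968254))
  P 0.71 [220.1 258.6] [0.4905 0.1157]
scene bung
  R 0.64 [218. 228. 234. 244.] 230 [0.4196 0.227 ] (array([0.4216848 , 0.22603147]), np.float64(0.33497016197783464))
  P 0.78 [240.6 227.7] [0.4234 0.2254]
```

```bash
cat > ov.py <<'E'
from h import *
def overlay(c,items,box,fn,s=5,im=None):
    if im is None: im=manip.camera(c)
    x0,y0,x1,y1=box
    big=cv2.resize(im[y0:y1,x0:x1,::-1],None,fx=s,fy=s,interpolation=cv2.INTER_CUBIC)
    def tr(p): return np.round(((p+.5-[x0,y0])*s-.5)).astype(np.int32).reshape(-1,1,2)
    for it in items:
        n,x,y,z=it
        if n=="mat": h=proj(c,np.c_[x+.05*np.cos(A),y+.05*np.sin(A),0*A+z])
        else: h=hullmask(c,n,x,y,z)[1]
        cv2.polylines(big,[tr(h)],True,(255,0,255) if n!="mat" else (0,255,255),1)
    cv2.imwrite("pics/"+fn,big)
E
python3 - <<'E'
from ov import *
it=[("mat",.436,-.0398,.008),("mat",.4132,.2289,.008),("mat",.5058,-.175,.008),("mat",.5036,.1146,.008),
("pepper_mill",.512,-.1755,.008),("jigger",.434,-.031,.008),("beaker",.506,.110,.008),("bung",.4195,.227,.008)]
overlay("top",it,(185,165,380,250),"ov1.png",4)
overlay("scene",it,(200,155,370,260),"ov2.png",4)
E
```

```text
(no output)
```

View pics/ov1.png

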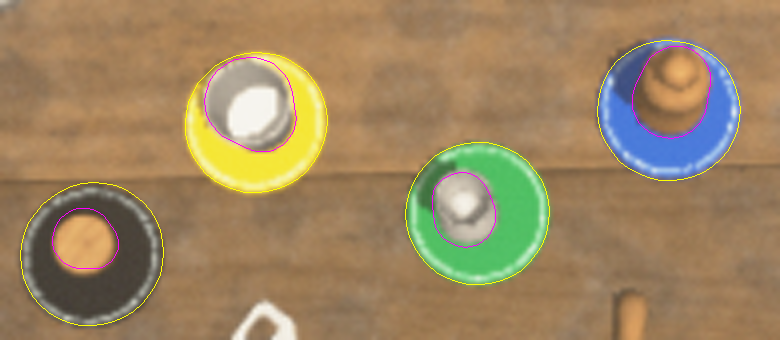

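View pics/ov2.png

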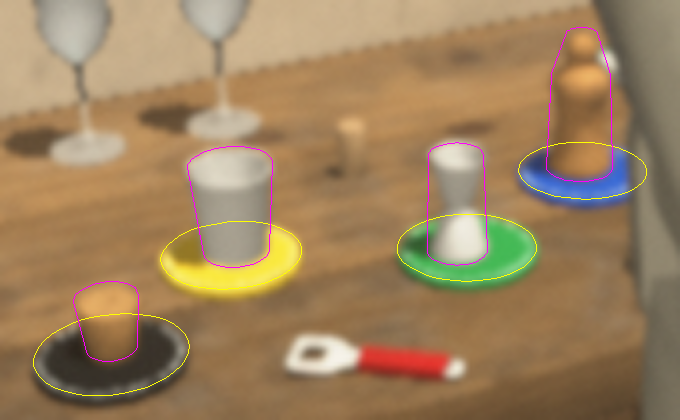

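>>> {"name": "arm_command", "arguments": {"moves": [[[0,0,0,0,-6.4],[0,0,0,0,-6.4],[0,0,0,0,-6.4],[0,0,-0.8,0.5,0],[0,0,-0.8,0.5,0],[0,0,-0.8,0.5,0],[0,0,-0.8,0.5,0],[0,0,-0.8,0.5,0],[0,0,-0.8,0.5,0],[0,0,-0.8,0.5,0],[0,0,-0.8,0.5,0],[0,0,-0.8,0.5,0]]], "force": 40}}

```text
clock: 3.1
position: [0.3188, 0.409, 0.3041]
ee_rot: [0.0, 0.707, -0.0, 0.707]
ft_force: [0.8, -0.0, -0.2]
grip_width: 1.002
```

>>> {"name": "arm_command", "arguments": {"moves": [[[0,0,-0.8,0.5,0],[0,0,-0.8,0.5,0],[0,0,-0.8,0.4,0],[0,0,-0.8,0.4,0],[0,0,-0.8,0.4,0],[0,0,-0.8,0.4,0],[0,0.5,-0.8,0.4,0],[0,0.5,-0.6,0.4,0],[0,0.5,-0.5,0.4,0],[0,0.5,0,0,0],[0,0.5,0,0,0],[0,0,0,0,0]]]}}

```text
clock: 4.1
position: [0.4125, 0.2417, 0.2394]
ee_rot: [-0.0, 0.708, -0.001, 0.706]
ft_force: [-0.1, 0.9, -0.9]
grip_width: 1.002
```

```bash
cat > st.py <<'E'
from h import *
def st():
    o=manip.get_obs(); r=R.from_quat(o["ee_rot"]).as_matrix()
    print("t",round(o["clock"],2),"pos",o["position"].round(4),"xax",r[:,0].round(3),"yax",r[:,1].round(3),"F",o["ft_force"].round(1),"w",round(o["grip_width"],3),"j",o["joint_pos"].round(2))
E
python3 -c "
from st import *
st()
im=manip.camera('top');cv2.imwrite('pics/t2.png',im[:,:,::-1])
im=manip.camera('scene');cv2.imwrite('pics/s2.png',im[:,:,::-1])"
```

```text
t 4.1 pos [0.4125 0.2417 0.2394] xax [-0.002 -0.002 -1.   ] yax [ 0.001  1.    -0.002] F [-0.1  0.9 -0.9] w 1.002 j [-0.79  0.06  0.17  1.93 -0.01  1.16  0.95]
```

View pics/s2.png

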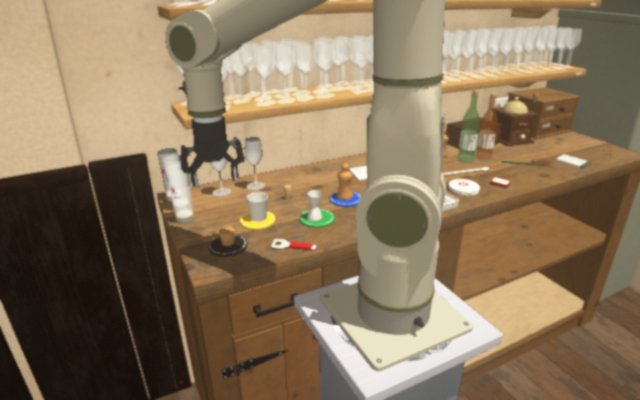

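View pics/t2.png

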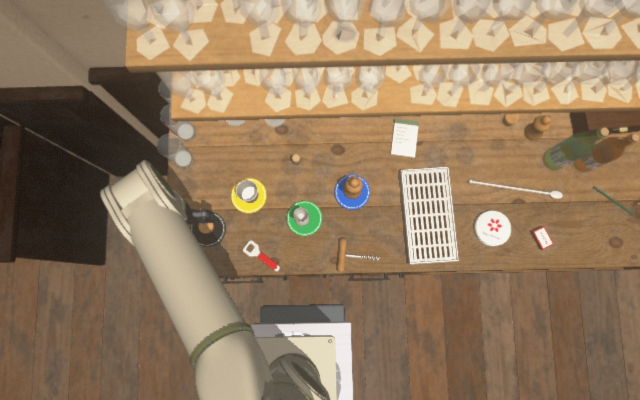

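>>> {"name": "arm_command", "arguments": {"moves": [[[0,0.5,-0.5,0.2,0],[0,1,0,0,0],[0,1,0,0,0],[0,1,0,0,0],[0,1,0,0,0],[0,0.8,0,0,0],[0,0.5,0,0,0],[0,0.4,0,0,0],[0,0,0,0,0],[0,0,0,0,0]]]}}

```text
clock: 5.03
position: [0.4185, 0.2304, 0.087]
ee_rot: [0.0, 0.707, -0.0, 0.707]
ft_force: [-0.1, -0.9, -0.1]
grip_width: 1.0
```

```bash
python3 -c "
from st import *
st()
for c,b in (('top',(170,170,290,260)),('scene',(170,180,290,270))):
    im=manip.camera(c);x0,y0,x1,y1=b
    cv2.imwrite('pics/%s3.png'%c,cv2.resize(im[y0:y1,x0:x1,::-1],None,fx=5,fy=5,interpolation=2))"
```

```text
t 5.03 pos [0.4185 0.2304 0.087 ] xax [ 0.  0. -1.] yax [0. 1. 0.] F [-0.1 -0.9 -0.1] w 1.0 j [-0.76  0.26  0.17  2.07 -0.06  0.82  1.02]
```

View pics/scene3.png

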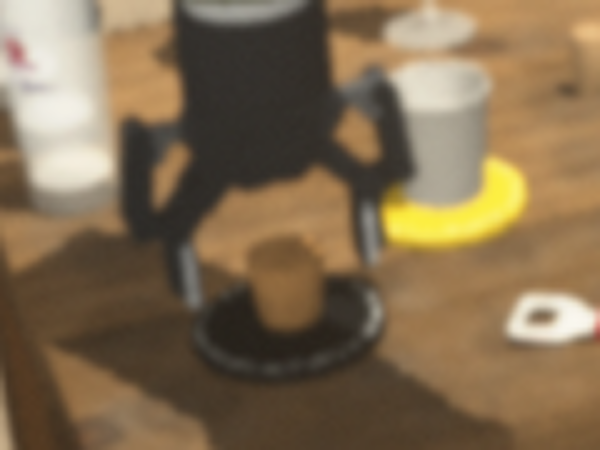

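View pics/top3.png

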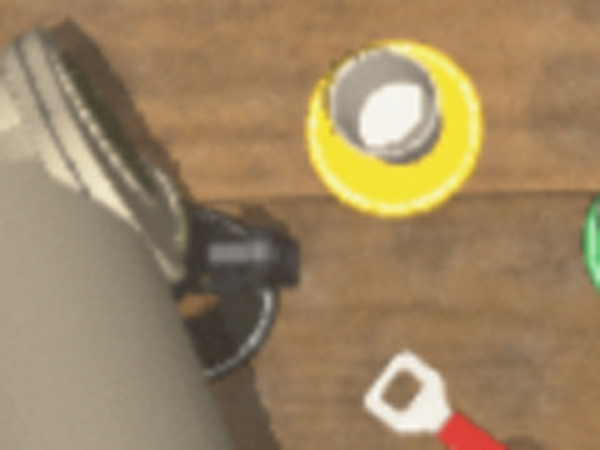

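```bash
python3 -c "
from h import *
print(((proj('scene',[[.4185,.2729,.027],[.4185,.1879,.027],[.4175,.229,.046],[.4175,.229,.008]])-[170,180])*5).round())"
```

```text
[[197. 298.]
 [357. 259.]
 [277. 247.]
 [285. 310.]]
```

>>> {"name": "arm_command", "arguments": {"moves": [[[0.3,0.15,-0.05,0,0],[0.5,0,0,0,0],[1,0,0,0,0],[1,0,0,0,0],[1,0,0,0,0],[1,0,0,0,0],[1,0,0,0,0],[1,0,0,0,0],[1,0,0,0,0],[1,0,0,0,0]]], "force": 40}}

```text
clock: 5.97
position: [0.4185, 0.2288, 0.0831]
ee_rot: [0.0, 0.707, -0.0, 0.707]
ft_force: [-1.1, -1.3, 6.2]
grip_width: 0.449
```

>>> {"name": "arm_command", "arguments": {"moves": [[[1,-0.3,0,0,0],[1,-0.7,0,0,0],[1,-1,0,0,0],[1,-1,0,0,0],[1,-1,0,0,0],[1,-1,0,0,0],[1,-1,0,0,0],[1,-0.5,-0.4,0.2,0],[1,0,-0.8,0.4,0],[1,0,-1,0.4,0],[1,0,-1,0.4,0],[1,0,-1,0.4,0]]]}}

```text
clock: 6.97
position: [0.4632, 0.1225, 0.2456]
ee_rot: [0.0, 0.707, 0.0, 0.707]
ft_force: [-0.2, -0.4, -0.4]
grip_width: 0.452
```

>>> {"name": "arm_command", "arguments": {"moves": [[[1,0,-1,0.4,0],[1,0,-1,0.4,0],[1,0,-1,0.4,0],[1,0,-1,0.4,0],[1,0,-1,0.5,0],[1,0,-0.7,0.5,0],[1,0,-0.45,0.26,0],[1,0,0,0,0],[1,0,0,0,0]]]}}

```text
clock: 7.72
position: [0.5343, -0.0304, 0.2452]
ee_rot: [0.001, 0.707, -0.001, 0.707]
ft_force: [-0.0, 0.5, 0.3]
grip_width: 0.451
```

```bash
python3 -c "
from st import *
st()
for c in ('top','scene'):
    im=manip.camera(c)
    cv2.imwrite('pics/%s4.png'%c,im[:,:,::-1])"
```

```text
t 7.72 pos [ 0.5343 -0.0304  0.2452] xax [-0.001  0.    -1.   ] yax [0.002 1.    0.   ] F [-0.   0.5  0.3] w 0.451 j [-0.44  0.18  0.46  1.8  -0.09  1.18  1.61]
```

View pics/scene4.png

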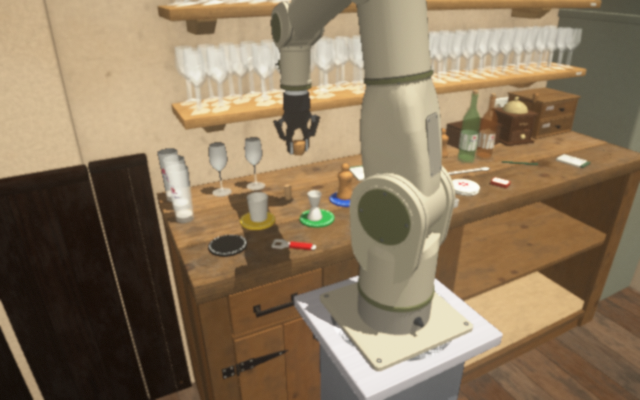

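View pics/top4.png

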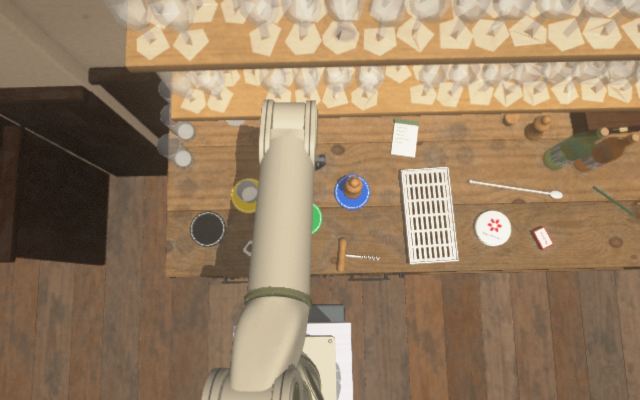

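>>> {"name": "arm_command", "arguments": {"moves": [[[1,0.6,0,0,0],[1,1,0,0,0],[1,1,0,0,0],[1,1,0,0,0],[1,1,0,0,0],[1,1,0,0,0],[1,0.5,0,0,0],[1,0.3,0,0,0],[1,0.2,0,0,0],[1,0.1,0,0,0],[1,0,0,0,0]]]}}

```text
clock: 8.73
position: [0.5349, -0.0299, 0.0782]
ee_rot: [0.0, 0.707, -0.0, 0.707]
ft_force: [-0.3, 0.2, -0.2]
grip_width: 0.451
```

>>> {"name": "arm_command", "arguments": {"moves": [[[1,0.06,0,0,0],[1,0.04,0,0,0],[1,0,0,0,0]]]}}

```text
clock: 8.98
position: [0.5348, -0.0301, 0.0755]
ee_rot: [0.0, 0.707, -0.0, 0.707]
ft_force: [-0.1, 0.0, -0.1]
grip_width: 0.454
```

>>> {"name": "arm_command", "arguments": {"moves": [[[1,0.06,0,0,0],[1,0,0,0,0]]]}}

```text
clock: 9.15
position: [0.5354, -0.0302, 0.0751]
ee_rot: [0.001, 0.706, -0.0, 0.708]
ft_force: [-4.1, 0.2, 12.1]
grip_width: 0.451
```

>>> {"name": "arm_command", "arguments": {"moves": [[[1,0.06,0,0,0],[1,0,0,0,0]]]}}

```text
clock: 9.32
position: [0.5358, -0.0305, 0.0747]
ee_rot: [0.001, 0.706, -0.0, 0.708]
ft_force: [-9.3, -0.7, 27.0]
grip_width: 0.45
```

>>> {"name": "arm_command", "arguments": {"moves": [[[1,-0.06,0,0,0],[0.4,0,0,0,0],[0.2,0,0,0,0],[0,0,0,0,0],[0,0,0,0,0],[0,-0.3,0,0,0],[0,-0.6,0,0,0],[0,-1,0,0,0],[0,-1,0,0,0],[0,-1,0,0,0],[0,-1,0,0,0],[0,-1,0,0,0]]]}}

```text
clock: 10.32
position: [0.5343, -0.0303, 0.2228]
ee_rot: [0.0, 0.707, -0.0, 0.707]
ft_force: [0.8, -0.1, -1.0]
grip_width: 1.0
```

```bash
sed -i 's/    return cv2.projectPoints(X,\(.*\)$/    return cv2.projectPoints(X,\1+(np.array([1.1,1.0]) if c=="scene" else 0)/' h.py
python3 - <<'E'
from ov import *
it=[("mat",.436,-.0398,.008),("mat",.4132,.2289,.008),("mat",.5058,-.175,.008),("mat",.5036,.1146,.008),
("pepper_mill",.511,-.178,.008),("jigger",.436,-.033,.008),("beaker",.506,.1115,.008),("bung",.4175,.229,.008)]
overlay("top",it,(185,165,380,250),"ov3.png",4,cv2.imread("pics/top0.png")[:,:,::-1])
overlay("scene",it,(200,155,370,260),"ov4.png",4,cv2.imread("pics/scene0.png")[:,:,::-1])
E
```

```text
(no output)
```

View pics/ov3.png

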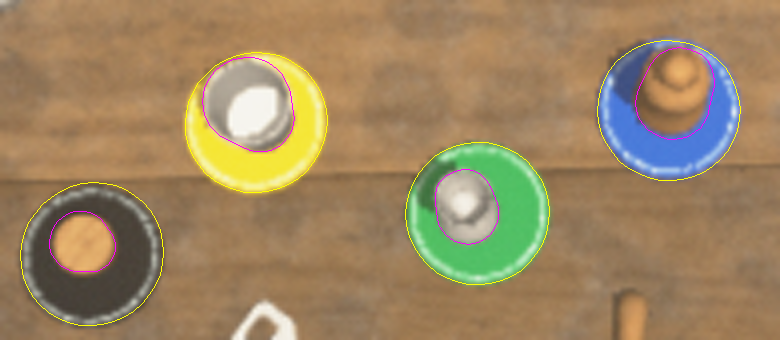

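View pics/ov4.png

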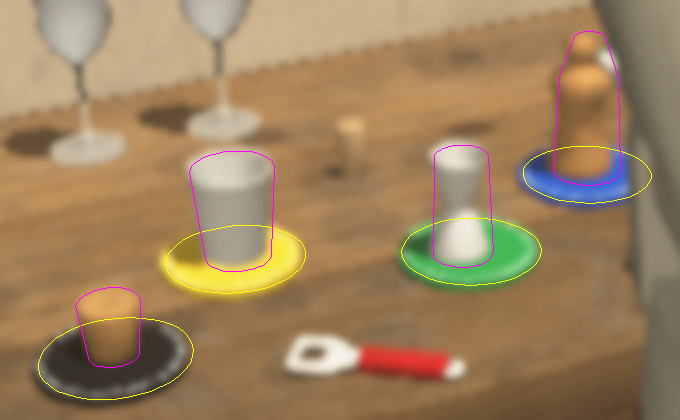

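>>> {"name": "arm_command", "arguments": {"moves": [[[0,0,0,-0.5,0],[0,0,0,-0.9,0],[0,0,0,-1,0],[0,0,0,-1,0],[0,0.3,0,-0.5,0],[0,1,0,0,0],[0,1,0,0,0],[0,1,0,0,0],[0,0.8,0,0,0],[0,0.5,0,0,0],[0,0.3,0,0,0],[0,0,0,0,0]]]}}

```text
clock: 11.32
position: [0.4363, -0.0301, 0.0977]
ee_rot: [0.0, 0.708, -0.0, 0.706]
ft_force: [-1.0, -0.5, -0.4]
grip_width: 0.999
```

```bash
python3 -c "
from ov import *
from st import *
st()
it=[('bung',.535,-.03,0),('jigger',.4365,-.031,.008)]
overlay('scene',it,(220,140,380,250),'ov5.png',5)
print(((proj('scene',[[.4365,.0115,.04],[.4365,-.0735,.04]])-[220,140])*5).round())
"
```

```text
t 11.32 pos [ 0.4363 -0.0301  0.0977] xax [-0.002 -0.    -1.   ] yax [ 0.001  1.    -0.   ] F [-1.  -0.5 -0.4] w 0.999 j [-0.45  0.17  0.45  2.17 -0.1   0.82  1.63]
[[404. 355.]
 [539. 323.]]
```

View pics/ov5.png

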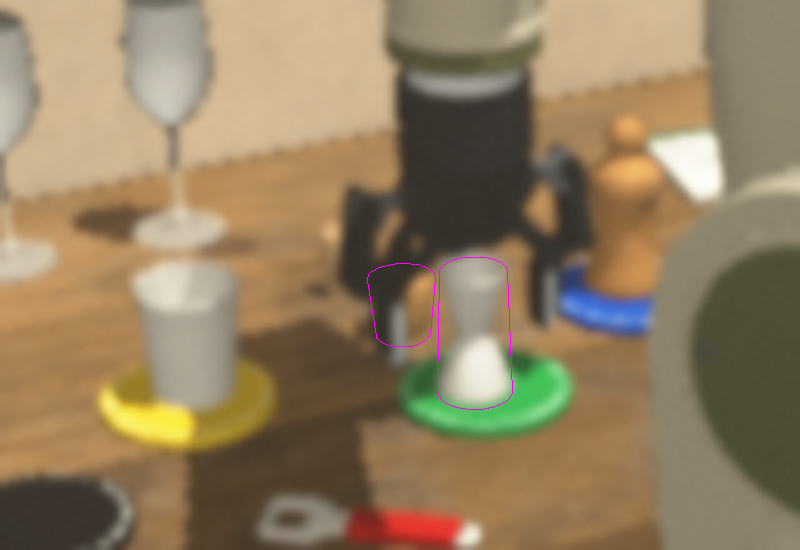

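Fingertips (≈ 398,355 and 540,323) match projections and straddle the jigger at (474,335); the bung stands behind at (420,290). Grip.

>>> {"name": "arm_command", "arguments": {"moves": [[[0.3,0,-0.05,0,0],[0.5,0,0,0,0],[1,0,0,0,0],[1,0,0,0,0],[1,0,0,0,0],[1,0,0,0,0],[1,0,0,0,0],[1,0,0,0,0],[1,0,0,0,0]]], "force": 40}}

```text
clock: 12.12
position: [0.4375, -0.0313, 0.0995]
ee_rot: [0.001, 0.707, -0.0, 0.707]
ft_force: [-2.8, -0.4, 9.3]
grip_width: 0.459
```

>>> {"name": "arm_command", "arguments": {"moves": [[[1,-0.3,0,0,0],[1,-0.7,0,0,0],[1,-1,0,0,0],[1,-1,0,0,0],[1,-1,0,0,0],[1,-1,0.4,0,0],[1,-0.5,0.8,-0.1,0],[1,0,1,-0.1,0],[1,0,1,-0.1,0],[1,0,1,-0.1,0],[1,0,1,-0.1,0],[1,0,1,-0.1,0]]]}}

```text
clock: 13.12
position: [0.4218, 0.1248, 0.2368]
ee_rot: [0.0, 0.707, -0.0, 0.707]
ft_force: [0.5, 0.0, -0.9]
grip_width: 0.462
```

>>> {"name": "arm_command", "arguments": {"moves": [[[1,0,1,-0.1,0],[1,0,1,-0.1,0],[1,0,1,-0.1,0],[1,0,0.8,-0.1,0],[1,0,0.4,0,0],[1,0.6,0,0,0],[1,1,0,0,0],[1,1,0,0,0],[1,1,0,0,0],[1,0.7,0,0,0],[1,0.4,0,0,0],[1,0,0,0,0]]]}}

```text
clock: 14.12
position: [0.4115, 0.2276, 0.1172]
ee_rot: [-0.0, 0.708, -0.001, 0.706]
ft_force: [-0.7, -0.3, -0.1]
grip_width: 0.458
```

```bash
python3 -c "
from ov import *
from st import *
st()
it=[('jigger',.4132,.2289,.029),('mat',.4132,.2289,.008),('bung',.535,-.03,0)]
overlay('scene',it,(190,150,350,260),'ov6.png',5)
overlay('top',it,(180,150,340,250),'ov7.png',5)
"
```

```text
t 14.12 pos [0.4115 0.2276 0.1172] xax [-0.002 -0.002 -1.   ] yax [ 0.001  1.    -0.002] F [-0.7 -0.3 -0.1] w 0.458 j [-0.75  0.2   0.16  2.06 -0.04  0.89  1.  ]
```

View pics/ov6.png

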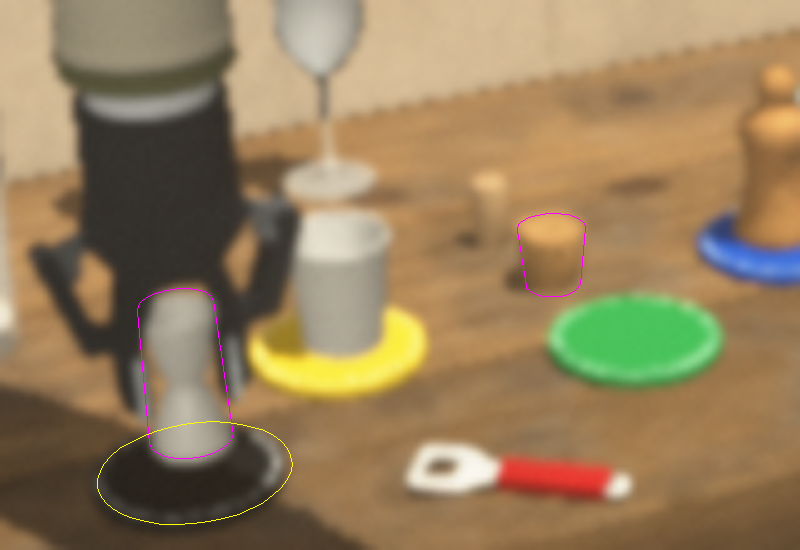

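View pics/ov7.png

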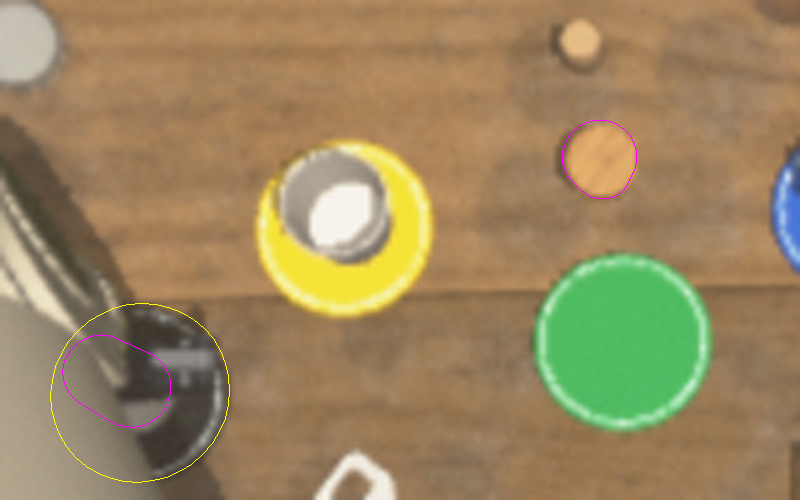

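>>> {"name": "arm_command", "arguments": {"moves": [[[1,0.3,0.05,0.05,0],[1,0.2,0,0,0],[1,0.1,0,0,0],[1,0.05,0,0,0],[1,0,0,0,0]]]}}

```text
clock: 14.63
position: [0.4133, 0.2299, 0.1022]
ee_rot: [0.0, 0.707, -0.0, 0.707]
ft_force: [0.1, -0.6, -0.2]
grip_width: 0.456
```

>>> {"name": "arm_command", "arguments": {"moves": [[[1,0.06,0,0,0],[1,0,0,0,0]]]}}

```text
clock: 14.8
position: [0.4134, 0.23, 0.1009]
ee_rot: [0.0, 0.707, -0.0, 0.707]
ft_force: [0.9, -0.4, -0.9]
grip_width: 0.46
```

>>> {"name": "arm_command", "arguments": {"moves": [[[1,0.06,0,0,0],[1,0,0,0,0]]]}}

```text
clock: 14.97
position: [0.4136, 0.2301, 0.0996]
ee_rot: [0.0, 0.707, -0.0, 0.707]
ft_force: [0.3, -0.8, -0.1]
grip_width: 0.456
```

>>> {"name": "arm_command", "arguments": {"moves": [[[1,0.06,0,0,0],[1,0,0,0,0]]]}}

```text
clock: 15.13
position: [0.4137, 0.2301, 0.0995]
ee_rot: [0.001, 0.707, -0.0, 0.707]
ft_force: [-8.7, -5.0, 25.2]
grip_width: 0.463
```

>>> {"name": "arm_command", "arguments": {"moves": [[[1,0.04,0,0,0],[1,0,0,0,0]]]}}

```text
clock: 15.3
position: [0.4138, 0.2301, 0.0994]
ee_rot: [0.001, 0.707, -0.0, 0.707]
ft_force: [-13.6, -8.3, 39.8]
grip_width: 0.46
```

>>> {"name": "arm_command", "arguments": {"moves": [[[1,-0.1,0,0,0],[0.4,0,0,0,0],[0.2,0,0,0,0],[0,0,0,0,0],[0,0,0,0,0],[0,-0.3,0,0,0],[0,-0.7,0,0,0],[0,-1,0,0,0],[0,-1,0,0,0],[0,-1,0,0,0],[0,-1,0,0,0],[0,-0.5,0,0,0]]]}}

```text
clock: 16.3
position: [0.4141, 0.2303, 0.2404]
ee_rot: [0.001, 0.706, 0.0, 0.708]
ft_force: [1.0, -0.6, -0.2]
grip_width: 1.002
```

>>> {"name": "arm_command", "arguments": {"moves": [[[0,0,-0.5,0.1,0],[0,0,-1,0.3,0],[0,0,-1,0.3,0],[0,0,-1,0.3,0],[0,0,-1,0.3,0],[0,0,-1,0.3,0],[0,0,-1,0.3,0],[0,0,-1,0.3,0],[0,0,-1,0.3,0],[0,0,-1,0.3,0],[0,0,-1,0.3,0],[0,0,-1,0.3,0]]]}}

```text
clock: 17.3
position: [0.4978, -0.0596, 0.2364]
ee_rot: [0.0, 0.707, -0.0, 0.707]
ft_force: [1.7, 0.4, 0.0]
grip_width: 0.998
```

>>> {"name": "arm_command", "arguments": {"moves": [[[0,0,-1,0.2,0],[0,0,-1,0.2,0],[0,0,-1,0.1,0],[0,0,-1,0,0],[0,0,-0.7,0,0],[0,0,0,0,0]]]}}

```text
clock: 17.8
position: [0.5091, -0.18, 0.2365]
ee_rot: [0.002, 0.708, -0.003, 0.707]
ft_force: [-0.3, 0.3, -0.6]
grip_width: 0.999
```

```bash
python3 -c "
from ov import *
from st import *
st()
it=[('jigger',.4138,.2301,.008),('mat',.4132,.2289,.008),('pepper_mill',.511,-.1765,.008)]
overlay('scene',it,(200,130,400,260),'ov8.png',4)
overlay('top',it,(180,150,380,260),'ov9.png',4)
"
```

```text
t 17.8 pos [ 0.5091 -0.18    0.2365] xax [-0.001 -0.002 -1.   ] yax [ 0.006  1.    -0.002] F [-0.3  0.3 -0.6] w 0.999 j [-0.25  0.21  0.57  1.8  -0.12  1.17  1.92]
```

View pics/ov8.png

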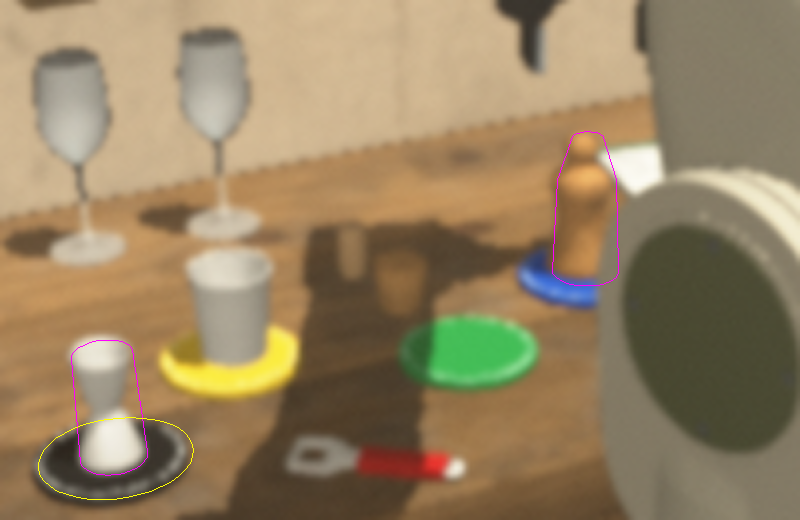

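View pics/ov9.png

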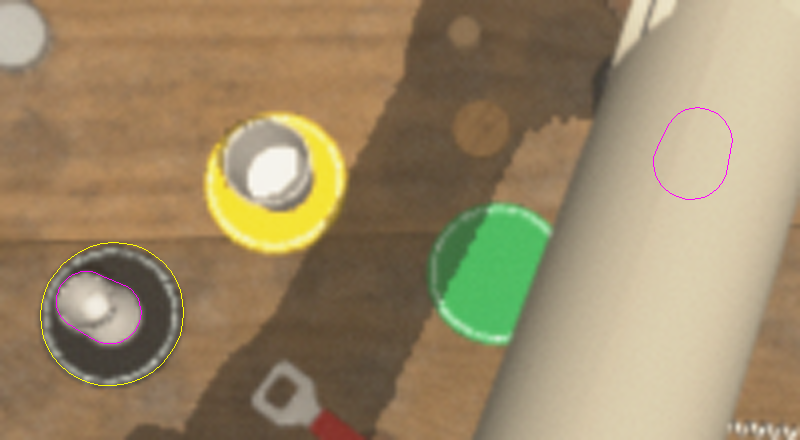

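>>> {"name": "arm_command", "arguments": {"moves": [[[0,0,0.18,0.1,0],[0,0.7,0,0,0],[0,1,0,0,0],[0,1,0,0,0],[0,0.7,0,0,0],[0,0.5,0,0,0],[0,0.2,0,0,0],[0,0.1,0,0,0],[0,0,0,0,0]]]}}

```text
clock: 18.65
position: [0.5135, -0.1702, 0.1321]
ee_rot: [0.0, 0.707, 0.0, 0.707]
ft_force: [-1.1, -0.4, -0.2]
grip_width: 1.0
```

```bash
python3 -c "
from ov import *
from st import *
st()
overlay('scene',[('pepper_mill',.511,-.1755,.008)],(280,110,400,230),'ov10.png',5)
overlay('top',[('pepper_mill',.511,-.1755,.008)],(280,130,400,250),'ov11.png',5)
"
```

```text
t 18.65 pos [ 0.5135 -0.1702  0.1321] xax [ 0.  0. -1.] yax [0. 1. 0.] F [-1.1 -0.4 -0.2] w 1.0 j [-0.22  0.34  0.53  1.89 -0.21  0.96  1.98]
```

View pics/ov10.png

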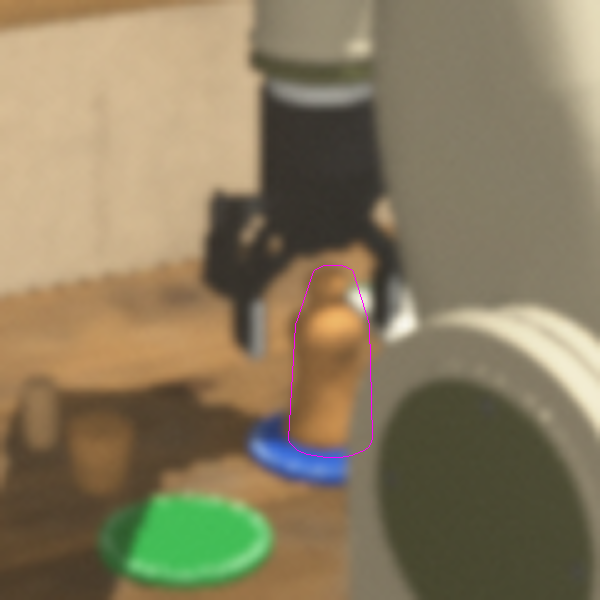

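>>> {"name": "arm_command", "arguments": {"moves": [[[0.1,0,-0.15,-0.08,0],[0.25,0,0,0,0],[0.32,0,0,0,0],[0.36,0,0,0,0],[0.4,0,0,0,0],[0.44,0,0,0,0],[0.48,0,0,0,0],[0.52,0,0,0,0],[0.6,0,0,0,0],[1,0,0,0,0],[1,0,0,0,0],[1,0,0,0,0]]], "force": 40}}

```text
clock: 19.75
position: [0.5114, -0.1746, 0.1324]
ee_rot: [0.0, 0.707, -0.0, 0.707]
ft_force: [0.3, 0.1, 5.7]
grip_width: 0.527
```

>>> {"name": "arm_command", "arguments": {"moves": [[[1,-0.2,0,0,0],[1,-0.4,0,0,0],[1,0,0,0,0],[1,0,0,0,0]]]}}

```text
clock: 20.08
position: [0.5115, -0.1743, 0.1476]
ee_rot: [0.0, 0.707, -0.0, 0.708]
ft_force: [-0.3, -0.3, -1.7]
grip_width: 0.524
```

```bash
python3 -c "
from ov import *
from st import *
st()
o=manip.get_obs()['position']
overlay('scene',[('pepper_mill',o[0],o[1],.023)],(280,110,400,230),'ov12.png',5)
"
```

```text
t 20.08 pos [ 0.5115 -0.1743  0.1476] xax [ 0.001  0.    -1.   ] yax [0.001 1.    0.   ] F [-0.3 -0.3 -1.7] w 0.524 j [-0.22  0.32  0.54  1.89 -0.2   0.99  1.98]
```

View pics/ov12.png

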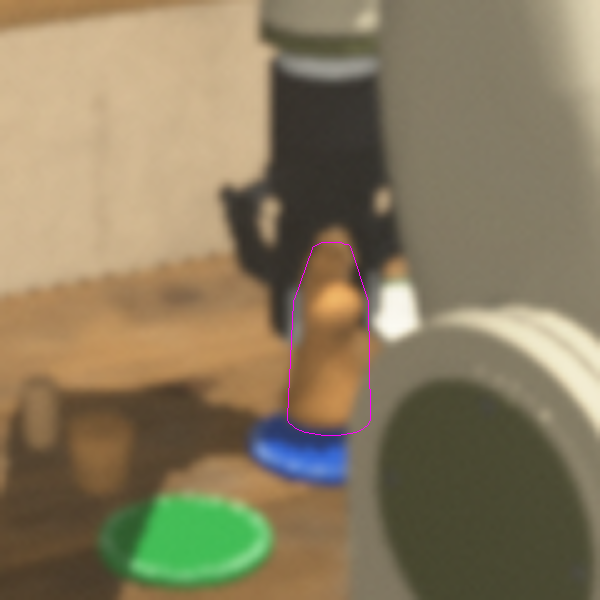

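>>> {"name": "arm_command", "arguments": {"moves": [[[1,-0.5,0,0,0],[1,-1,0,0,0],[1,-1,0,0,0],[1,-0.8,0,0,0],[1,-0.4,0.3,-0.2,0],[1,-0.2,0.6,-0.4,0],[1,0,0.8,-0.5,0],[1,0,0.8,-0.5,0],[1,0,0.8,-0.5,0],[1,0,0.8,-0.4,0],[1,0,0.6,-0.3,0],[1,0,0.4,-0.2,0]]]}}

```text
clock: 21.13
position: [0.4354, -0.0454, 0.245]
ee_rot: [-0.0, 0.707, 0.0, 0.707]
ft_force: [0.7, -0.3, -1.2]
grip_width: 0.525
```

>>> {"name": "arm_command", "arguments": {"moves": [[[1,0,0.2,0,0],[1,0,0.1,0,0],[1,0,0,0,0],[1,0,0,0,0]]]}}

```text
clock: 21.47
position: [0.4366, -0.04, 0.2446]
ee_rot: [0.0, 0.707, -0.001, 0.707]
ft_force: [0.0, 0.9, -2.2]
grip_width: 0.531
```

```bash
python3 -c "
from ov import *
from st import *
st()
o=manip.get_obs()['position']
overlay('scene',[('pepper_mill',o[0],o[1],o[2]-.1244)],(260,110,380,230),'ov13.png',5)
overlay('top',[('pepper_mill',o[0],o[1],o[2]-.1244)],(240,150,400,250),'ov14.png',5)
"
```

```text
t 21.47 pos [ 0.4366 -0.04    0.2446] xax [ 0. -0. -1.] yax [ 0.001  1.    -0.   ] F [ 0.   0.9 -2.2] w 0.531 j [-0.45 -0.06  0.43  2.03  0.03  1.17  1.53]
```

View pics/ov13.png

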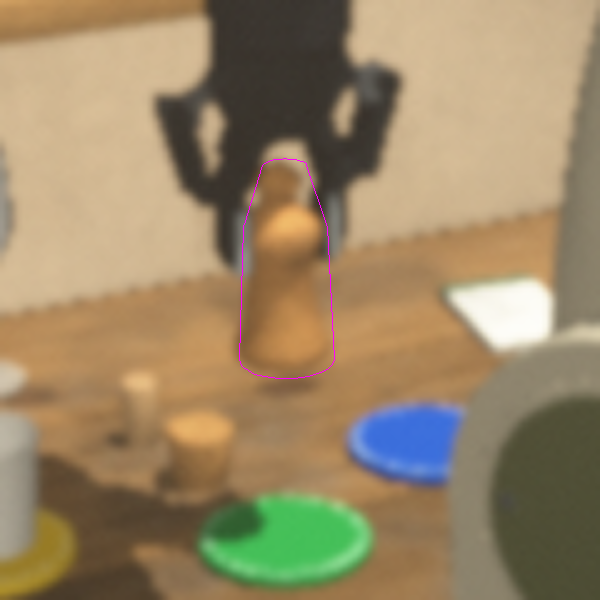

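View pics/ov14.png

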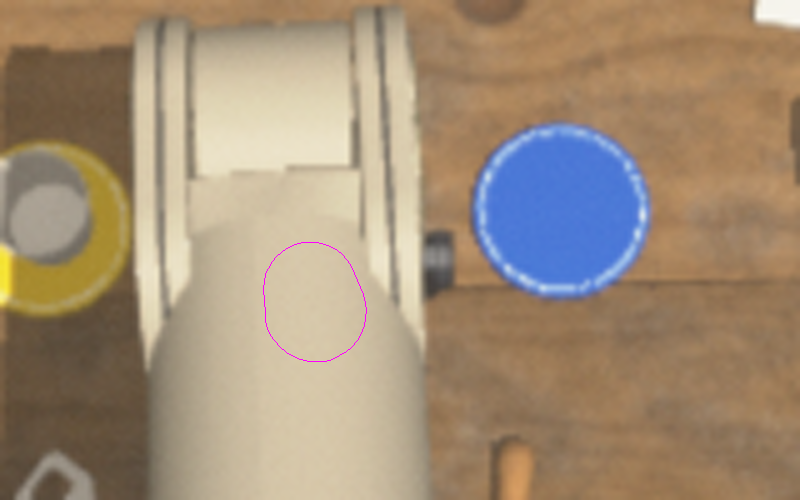

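>>> {"name": "arm_command", "arguments": {"moves": [[[1,0.5,0,0,0],[1,0.9,0,0,0],[1,0.9,0,0,0],[1,0.8,0,0,0],[1,0.5,0,0,0],[1,0.3,0,0,0],[1,0.2,0,0,0],[1,0.1,0,0,0],[1,0.06,0,0,0],[1,0,0,0,0]]]}}

```text
clock: 22.4
position: [0.4366, -0.0393, 0.1382]
ee_rot: [0.0, 0.707, -0.0, 0.707]
ft_force: [0.1, -0.9, -1.6]
grip_width: 0.528
```

>>> {"name": "arm_command", "arguments": {"moves": [[[1,0.06,0,0,0],[1,0,0,0,0]]]}}

```text
clock: 22.57
position: [0.4365, -0.0392, 0.1367]
ee_rot: [0.0, 0.707, -0.0, 0.707]
ft_force: [0.5, -1.0, -1.2]
grip_width: 0.526
```

>>> {"name": "arm_command", "arguments": {"moves": [[[1,0.06,0,0,0],[1,0.04,0,0,0],[1,0,0,0,0]]]}}

```text
clock: 22.82
position: [0.4362, -0.0393, 0.1338]
ee_rot: [0.0, 0.707, -0.0, 0.707]
ft_force: [-0.5, 0.2, -1.9]
grip_width: 0.528
```

>>> {"name": "arm_command", "arguments": {"moves": [[[1,0.05,0,0,0],[1,0,0,0,0]]]}}

```text
clock: 22.98
position: [0.4362, -0.0393, 0.1325]
ee_rot: [0.0, 0.707, -0.0, 0.707]
ft_force: [-0.6, -0.1, -1.8]
grip_width: 0.53
```

>>> {"name": "arm_command", "arguments": {"moves": [[[1,0.05,0,0,0],[1,0,0,0,0]]]}}

```text
clock: 23.15
position: [0.4369, -0.0394, 0.1323]
ee_rot: [0.0, 0.707, -0.0, 0.707]
ft_force: [-4.1, -0.5, 11.6]
grip_width: 0.523
```

>>> {"name": "arm_command", "arguments": {"moves": [[[1,-0.03,0,0,0],[0.45,0,0,0,0],[0.4,0,0,0,0],[0.3,0,0,0,0],[0.1,0,0,0,0],[0,0,0,0,0],[0,0,0,0,0],[0,-0.3,0,0,0],[0,-0.6,0,0,0],[0,-1,0,0,0],[0,-1,0,0,0],[0,-1,0,0,0]]]}}

```text
clock: 24.15
position: [0.436, -0.0395, 0.2313]
ee_rot: [0.0, 0.707, -0.0, 0.707]
ft_force: [0.2, 0.0, 0.5]
grip_width: 1.0
```

>>> {"name": "arm_command", "arguments": {"moves": [[[0,0,0.5,0.3,0],[0,0,0.9,0.4,0],[0,0,0.9,0.4,0],[0,0,0.9,0.4,0],[0,0,0.9,0.4,0],[0,0,0.9,0.4,0],[0,0,0.7,0.3,0],[0,0,0.36,0.2,0],[0,0,0,0,0],[0,0,0,0,0]]]}}

```text
clock: 24.98
position: [0.5063, 0.1116, 0.2295]
ee_rot: [-0.0, 0.707, -0.0, 0.707]
ft_force: [-0.6, 0.0, 0.2]
grip_width: 0.998
```

```bash
python3 -c "
from ov import *
from st import *
st()
it=[('pepper_mill',.4366,-.0394,.008),('mat',.436,-.0398,.008),('mat',.5058,-.175,.008),('beaker',.506,.112,.008),('bung',.535,-.03,0)]
overlay('scene',it,(200,130,400,260),'ov15.png',4)
overlay('top',it,(180,150,380,260),'ov16.png',4)
"
```

```text
t 24.98 pos [0.5063 0.1116 0.2295] xax [-0.    -0.001 -1.   ] yax [ 0.001  1.    -0.001] F [-0.6  0.   0.2] w 0.998 j [-0.59  0.15  0.32  1.85 -0.05  1.14  1.31]
```

View pics/ov15.png

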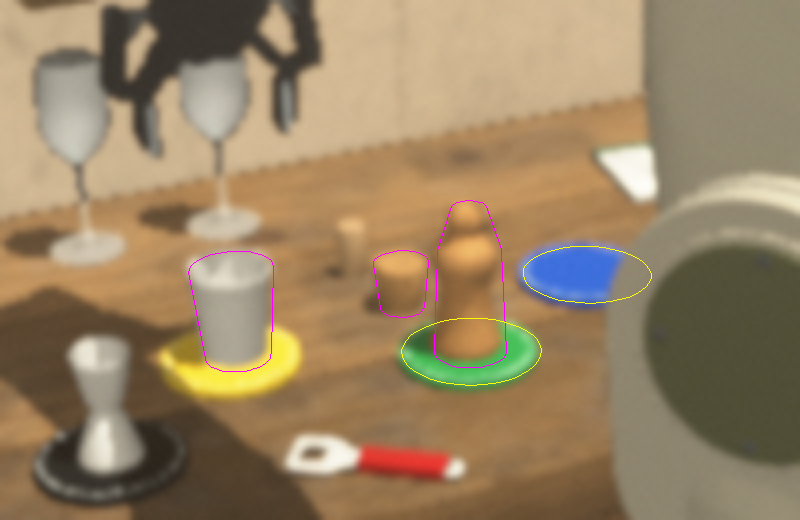

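View pics/ov16.png

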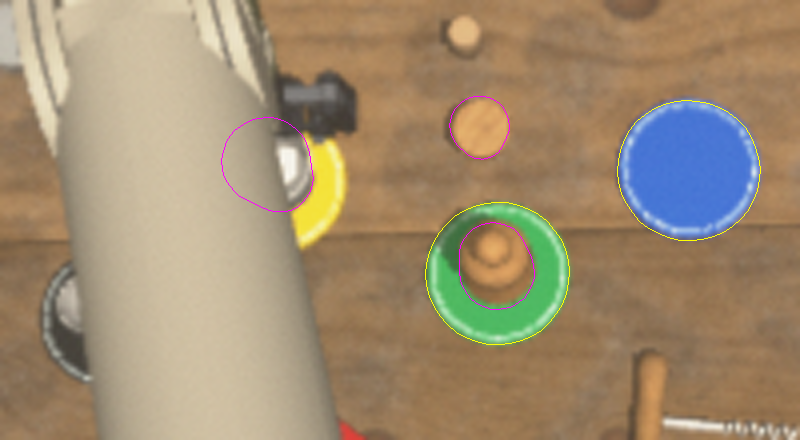

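>>> {"name": "arm_command", "arguments": {"moves": [[[0,0.5,0,0,0],[0,1,0,0,0],[0,1,0,0,0],[0,1,0,0,0],[0,0.8,0,0,0],[0,0.5,0,0,0],[0,0.3,0,0,0],[0,0.1,0,0,0],[0,0,0,0,0]]]}}

```text
clock: 25.83
position: [0.5063, 0.1115, 0.0998]
ee_rot: [0.001, 0.707, -0.001, 0.707]
ft_force: [-0.1, 0.7, 0.2]
grip_width: 0.999
```

>>> {"name": "arm_command", "arguments": {"moves": [[[0.15,0,0,0,0],[0.2,0,0,0,0],[0.25,0,0,0,0],[0.3,0,0,0,0],[0.35,0,0,0,0],[0.4,0,0,0,0],[0.5,0,0,0,0],[1,0,0,0,0],[1,0,0,0,0],[1,0,0,0,0]]], "force": 35}}

```text
clock: 26.67
position: [0.5069, 0.1122, 0.1005]
ee_rot: [0.0, 0.707, -0.0, 0.708]
ft_force: [-1.5, -1.1, 7.0]
grip_width: 0.655
```

>>> {"name": "arm_command", "arguments": {"moves": [[[1,-0.3,0,0,0],[1,-0.7,0,0,0],[1,-1,0,0,0],[1,-1,0,0,0],[1,-1,0,0,0],[1,-1,0,0,0],[1,-0.8,-0.3,0,0],[1,-0.4,-0.7,0,0],[1,0,-1,0,0],[1,0,-1,0,0],[1,0,-1,0,0],[1,0,-1,0,0]]]}}

```text
clock: 27.67
position: [0.5059, -0.014, 0.2552]
ee_rot: [0.0, 0.707, -0.0, 0.707]
ft_force: [-0.1, 0.1, -1.5]
grip_width: 0.65
```

>>> {"name": "arm_command", "arguments": {"moves": [[[1,0,-1,0,0],[1,0,-1,0,0],[1,0,-1,0,0],[1,0,-1,0,0],[1,0,-1,0,0],[1,0,-0.8,0,0],[1,0,-0.5,0,0],[1,0,-0.2,0,0],[1,0,0,0,0],[1,0,0,0,0]]]}}

```text
clock: 28.5
position: [0.5062, -0.1746, 0.2547]
ee_rot: [0.0, 0.707, 0.0, 0.707]
ft_force: [-0.4, -0.5, -1.3]
grip_width: 0.649
```

Descend to about 0.106 and look.

>>> {"name": "arm_command", "arguments": {"moves": [[[1,0.5,0,0,0],[1,1,0,0,0],[1,1,0,0,0],[1,1,0,0,0],[1,1,0,0,0],[1,0.7,0,0,0],[1,0.4,0,0,0],[1,0.2,0,0,0],[1,0.1,0,0,0],[1,0,0,0,0]]]}}

```text
clock: 29.33
position: [0.5066, -0.175, 0.1075]
ee_rot: [0.0, 0.707, 0.0, 0.707]
ft_force: [0.1, -0.4, -0.9]
grip_width: 0.65
```

```bash
python3 -c "
from ov import *
from st import *
st()
overlay('scene',[('mat',.5058,-.175,.008),('beaker',.506,-.175,.015)],(270,110,400,240),'ov17.png',5)
"
```

```text
t 29.33 pos [ 0.5066 -0.175   0.1075] xax [ 0.001  0.    -1.   ] yax [0. 1. 0.] F [ 0.1 -0.4 -0.9] w 0.65 j [-0.19  0.37  0.52  1.92 -0.23  0.91  2.01]
```

View pics/ov17.png

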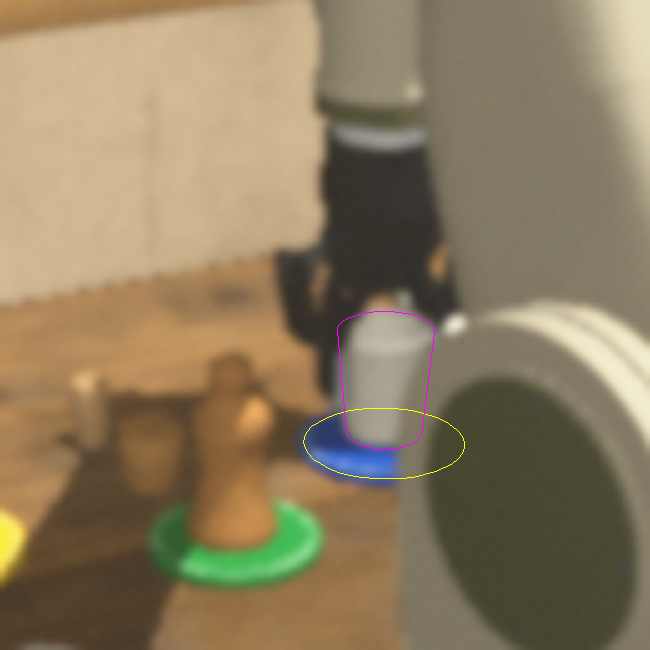

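>>> {"name": "arm_command", "arguments": {"moves": [[[1,0.1,0,0,0],[1,0.06,0,0,0],[1,0.04,0,0,0],[1,0,0,0,0]]]}}

```text
clock: 29.72
position: [0.5062, -0.1753, 0.1022]
ee_rot: [0.0, 0.707, -0.0, 0.707]
ft_force: [0.0, -0.3, -0.1]
grip_width: 0.651
```

>>> {"name": "arm_command", "arguments": {"moves": [[[1,0.05,0,0,0],[1,0,0,0,0]]]}}

```text
clock: 29.88
position: [0.5061, -0.1753, 0.1008]
ee_rot: [0.0, 0.707, -0.0, 0.707]
ft_force: [0.8, -0.5, -1.0]
grip_width: 0.649
```

>>> {"name": "arm_command", "arguments": {"moves": [[[1,0.04,0,0,0],[1,0,0,0,0]]]}}

```text
clock: 30.05
position: [0.5066, -0.1754, 0.1005]
ee_rot: [0.0, 0.707, -0.0, 0.707]
ft_force: [-1.9, 0.8, 5.9]
grip_width: 0.652
```

>>> {"name": "arm_command", "arguments": {"moves": [[[0.33,0,0,0,0],[0.28,0,0,0,0],[0.15,0,0,0,0],[0,0,0,0,0],[0,0,0,0,0],[0,-0.3,0,0,0],[0,-0.7,0,0,0],[0,-1,0,0,0],[0,-1,0,0,0],[0,-1,0,0,0],[0,-1,0,0,0],[0,0,0,0,0]]]}}

```text
clock: 31.05
position: [0.5079, -0.1763, 0.2302]
ee_rot: [0.0, 0.705, -0.001, 0.71]
ft_force: [1.0, 0.2, 0.1]
grip_width: 1.0
```

>>> {"name": "arm_command", "arguments": {"moves": [[[0,0,0.5,0.1,0],[0,0,1,0.2,0],[0,0,1,0.2,0],[0,0,1,0.2,0],[0,0,1,0.2,0],[0,0,0.8,0.2,0],[0,0,0.5,0.05,0],[0,0,0,0,0],[0,0,0,0,0]]]}}

```text
clock: 31.8
position: [0.5348, -0.0307, 0.2249]
ee_rot: [-0.0, 0.707, -0.0, 0.707]
ft_force: [0.8, -0.2, -0.5]
grip_width: 1.002
```

```bash
python3 -c "
from ov import *
from st import *
it=[('mat',.5058,-.175,.008),('beaker',.5063,-.1754,.008),('bung',.535,-.03,0)]
overlay('top',it,(240,150,400,250),'ov19.png',5)
overlay('scene',it,(230,130,390,240),'ov18.png',5)
"
```

```text
(no output)
```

View pics/ov19.png

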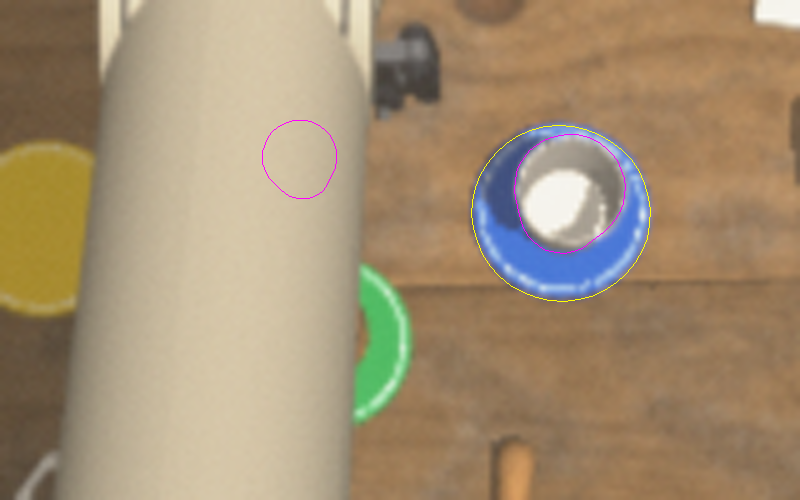

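View pics/ov18.png

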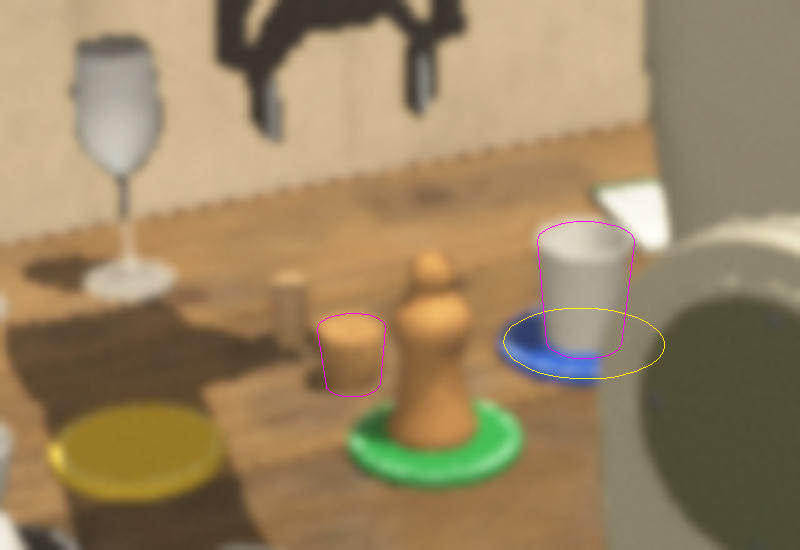

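Beaker stands centred on blue. Now fetch the bung.

>>> {"name": "arm_command", "arguments": {"moves": [[[0,0.5,0,0,0],[0,1,0,0,0],[0,1,0,0,0],[0,1,0,0,0],[0,1,0,0,0],[0,0.6,0,0,0],[0,0.4,0,0,0],[0,0.3,0,0,0],[0,0.1,0,0,0],[0,0,0,0,0]]]}}

```text
clock: 32.73
position: [0.5351, -0.0309, 0.0775]
ee_rot: [0.0, 0.707, -0.001, 0.707]
ft_force: [-0.6, -0.2, -0.3]
grip_width: 1.001
```

>>> {"name": "arm_command", "arguments": {"moves": [[[0.3,0,0,0,0],[0.4,0,0,0,0],[0.5,0,0,0,0],[0.6,0,0,0,0],[1,0,0,0,0],[1,0,0,0,0],[1,0,0,0,0],[1,0,0,0,0]]], "force": 40}}

```text
clock: 33.4
position: [0.5355, -0.0303, 0.0782]
ee_rot: [0.0, 0.707, -0.0, 0.708]
ft_force: [-1.4, 0.0, 5.8]
grip_width: 0.454
```

>>> {"name": "arm_command", "arguments": {"moves": [[[1,-0.3,0,0,0],[1,-0.7,0,0,0],[1,-1,0,0,0],[1,-1,0,0,0],[1,-1,0,0,0],[1,0,0.5,-0.17,0],[1,0,1,-0.2,0],[1,0,1,-0.2,0],[1,0,1,-0.2,0],[1,0,1,-0.2,0],[1,0,0.8,-0.2,0],[1,0,0.5,-0.1,0]]]}}

```text
clock: 34.4
position: [0.5026, 0.1172, 0.178]
ee_rot: [-0.0, 0.707, 0.001, 0.707]
ft_force: [0.9, -0.7, 0.1]
grip_width: 0.45
```

>>> {"name": "arm_command", "arguments": {"moves": [[[1,0,0,0,0],[1,0.5,0,0,0],[1,1,0,0,0],[1,1,0,0,0],[1,0.6,0,0,0],[1,0.3,0,0,0],[1,0.1,0,0,0],[1,0,0,0,0]]]}}

```text
clock: 35.07
position: [0.5036, 0.1141, 0.0901]
ee_rot: [0.0, 0.707, -0.001, 0.707]
ft_force: [0.3, 0.2, -0.6]
grip_width: 0.447
```

```bash
python3 -c "
from ov import *
from st import *
st()
o=manip.get_obs()['position']
it=[('mat',.5036,.1146,.008),('bung',o[0],o[1],o[2]-.0782)]
overlay('scene',it,(210,150,330,250),'ov20.png',6)
"
```

```text
t 35.07 pos [0.5036 0.1141 0.0901] xax [-0. -0. -1.] yax [ 0.001  1.    -0.   ] F [ 0.3  0.2 -0.6] w 0.447 j [-0.61  0.34  0.34  1.97 -0.15  0.85  1.38]
```

View pics/ov20.png

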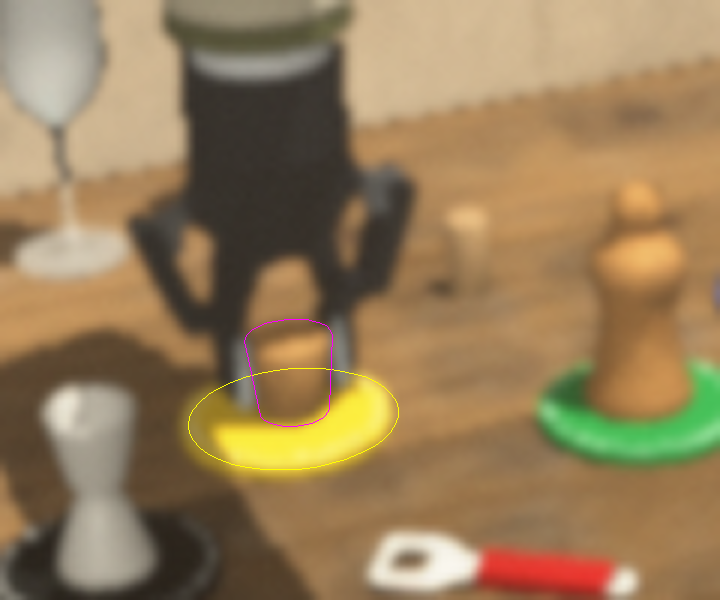

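>>> {"name": "arm_command", "arguments": {"moves": [[[1,0.08,0,0,0],[1,0.05,0,0,0],[1,0,0,0,0]]]}}

```text
clock: 35.37
position: [0.5036, 0.1148, 0.087]
ee_rot: [0.0, 0.707, -0.0, 0.707]
ft_force: [-0.5, -0.2, 0.0]
grip_width: 0.451
```

>>> {"name": "arm_command", "arguments": {"moves": [[[1,0.05,0,0,0],[1,0,0,0,0]]]}}

```text
clock: 35.53
position: [0.5039, 0.1148, 0.0861]
ee_rot: [0.0, 0.707, -0.0, 0.708]
ft_force: [-1.0, -0.9, 4.6]
grip_width: 0.453
```

>>> {"name": "arm_command", "arguments": {"moves": [[[1,0.04,0,0,0],[1,0,0,0,0]]]}}

```text
clock: 35.7
position: [0.5042, 0.1147, 0.086]
ee_rot: [0.001, 0.707, 0.0, 0.708]
ft_force: [-5.3, -1.7, 18.1]
grip_width: 0.449
```

Contact. Ease, open, lift, move aside toward the robot's start side.

>>> {"name": "arm_command", "arguments": {"moves": [[[1,-0.04,0,0,0],[0.5,0,0,0,0],[0.4,0,0,0,0],[0.2,0,0,0,0],[0,0,0,0,0],[0,0,0,0,0],[0,-0.3,0,0,0],[0,-0.7,0,0,0],[0,-1,0,0,0],[0,-1,0,0,0],[0,-1,0,0,0],[0,-1,0,0,0]]]}}

```text
clock: 36.7
position: [0.5032, 0.1144, 0.2122]
ee_rot: [0.0, 0.707, -0.0, 0.707]
ft_force: [0.5, 0.7, 0.1]
grip_width: 1.003
```

>>> {"name": "arm_command", "arguments": {"moves": [[[0,-0.6,0.4,-0.2,0],[0,-0.5,0.9,-0.5,0],[0,-0.3,0.9,-0.5,0],[0,0,0.9,-0.5,0],[0,0,0.9,-0.5,0],[0,0,0.9,-0.5,0],[0,0,0.9,-0.5,0],[0,0,0.9,-0.5,0],[0,0,0.9,-0.5,0],[0,0,0.9,-0.5,0],[0,0,0.9,-0.5,0],[0,0,0.9,-0.5,0]]]}}

```text
clock: 37.7
position: [0.3603, 0.3731, 0.246]
ee_rot: [0.0, 0.707, -0.0, 0.707]
ft_force: [1.0, 0.1, -0.7]
grip_width: 0.999
```

>>> {"name": "arm_command", "arguments": {"moves": [[[0,0,0.9,-0.5,0],[0,0,0.9,-0.5,0],[0,0,0.9,-0.4,0],[0,0,0.9,-0.4,0],[0,0,0.9,-0.4,0],[0,0,0.9,-0.4,0],[0,0,0.9,-0.4,0],[0,0,0.9,-0.4,0],[0,0,0.5,-0.2,0],[0,0,0,0,0],[0,0,0,0,0]]]}}

```text
clock: 38.62
position: [0.2709, 0.5649, 0.2455]
ee_rot: [-0.0, 0.707, -0.0, 0.707]
ft_force: [0.0, -0.7, -0.4]
grip_width: 1.002
```

Run:
```python
from ov import *
from st import *
st()
it=[("mat",.436,-.0398,.008),("mat",.4132,.2289,.008),("mat",.5058,-.175,.008),("mat",.5036,.1146,.008),
("pepper_mill",.436,-.0398,.008),("jigger",.4132,.2289,.008),("beaker",.5058,-.175,.008),("bung",.5036,.1146,.008)]
overlay("top",it,(185,165,380,250),"ov21.png",4)
overlay("scene",it,(200,155,370,260),"ov22.png",4)
for n,x,y,z in it[4:]:
    for r in manip.regions_of(n,"top")[:1]: print(n,round(r["confidence"],2),fit("top",n,r["mask"],np.array([x,y]),z), (x,y))
```

```text
t 38.62 pos [0.2709 0.5649 0.2455] xax [ 0. -0. -1.] yax [-0.  1. -0.] F [ 0.  -0.7 -0.4] w 1.002 j [-1.21  0.37  0.02  1.54 -0.01  1.24  0.38]
pepper_mill 0.67 (array([ 0.43821904, -0.03987942]), np.float64(0.18183091418385539)) (0.436, -0.0398)
jigger 0.64 (array([0.41193329, 0.22986278]), np.float64(0.15984654731457798)) (0.4132, 0.2289)
beaker 0.67 (array([ 0.50615116, -0.17605907]), np.float64(0.14404832640126758)) (0.5058, -0.175)
bung 0.74 (array([0.50009168, 0.11345165]), np.float64(0.18804347826086956)) (0.5036, 0.1146)
```

View pics/ov21.png

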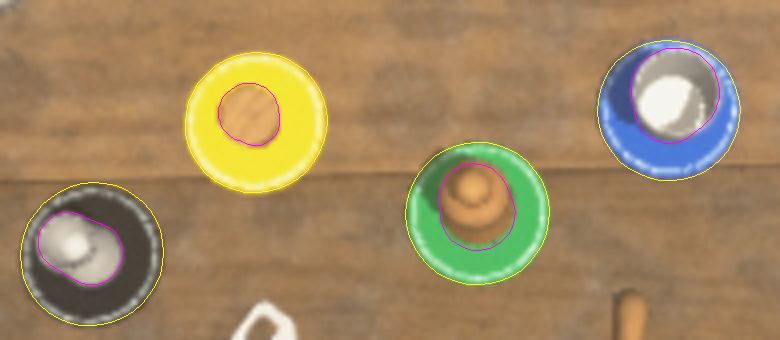

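View pics/ov22.png

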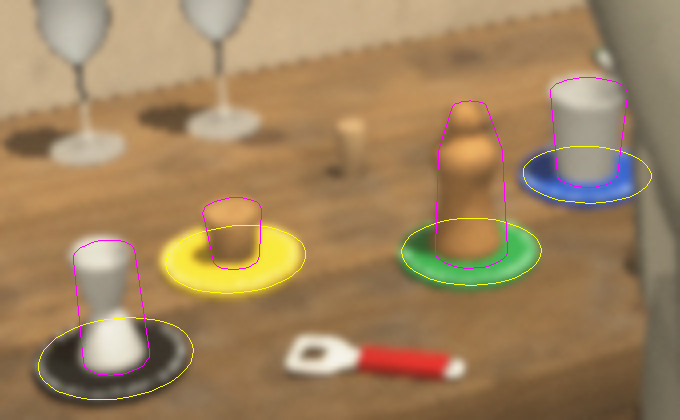

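All four stand upright and centred on their own mats, and the arm is clear.

```bash
python3 -c "
from workcell import manip
print(manip.hand_in())"
```

```text
the job is handed in; nothing more can be done
None
```

The job is done and handed in at about 39 s. The pepper mill is on green, the steel jigger on black, the white beaker on blue and the wooden bung, narrow end down, on yellow. I parked the bung on bare counter while I moved the jigger, mill and beaker, and placed it last.

- **Final check:** both cameras showed all four upright and close to the middle of their mats, with the gripper open and well clear. The top-view fits put each within about 4 mm of its mat's centre. The bung was the largest at about 3.7 mm; the others were within about 2 mm.
- **Disagreement between cameras:** the scene camera sat about 1 px off from the arm and the top camera. I corrected for that and relied on the top view and on the finger positions.
- **Forces:** one set-down, the jigger on its mat, reached about 40 N vertically at the wrist before I backed off. The other set-downs stayed at 27 N or less.

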